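# UV check of the cream thread

## Task

Check the cream thread for brightener under the colour-check lamp before it is used for a mend: take the cream spool out of the notions tray and stand it upright in the lamp's round pocket. Then turn the lamp's dial clockwise past the white and amber clicks to the third position, the violet dot, and keep hold of it there, because it springs back when let go and the UV tube burns only while it is held; finish still holding it at violet. Leave the other things in the tray, and do not disturb the date stamp or the dropper bottle.

Things in the scene. Friction and masses are not known exactly. Their poses are not given: they have to be found in the camera images.
- tray: open dark grey-green notions tray, 270 x 190 x 30 mm, fixed; walls and floor 4 mm; origin at the centre of its underside, x along the 270 mm side, z up. Three thread spools stand in it, each with at least 20 mm free to either side along the tray's x, among lower things (26 mm high at most)
- spool_cream: the spool to check: white flanges and cream thread, 40 mm tall, 20 g, stands upright; two round flanges 25 mm in diameter and 6 mm thick at the top and bottom, 16 mm core between them; origin at the centre of its underside, z up through the spool. Can be gripped across the top flange
- spool_red: like the cream spool, but red thread and wooden flanges; stays in the tray; origin at the centre of its underside
- spool_blue: like the cream spool, but blue thread and wooden flanges; stays in the tray; origin at the centre of its underside
- tape_measure: pink round tape measure, 56 x 51 x 21 mm, stays in the tray; origin at the centre of its underside
- tag_roll: green roll of tags, 44 mm in diameter, 26 mm high, stays in the tray; origin at the centre of its underside
- peg: blue clothes peg, 61 x 12 x 11 mm, stays in the tray; origin at the centre of its underside
- wood_peg: wooden clothes peg, 61 x 12 x 11 mm, stays in the tray; origin at the centre of its underside
- chalk: white piece of tailor's chalk, 26 x 28 x 8 mm, stays in the tray; origin at the centre of its underside
- lamp: fixed colour-check lamp: grey base 235 x 270 mm, top 24 mm above the counter; front right a mid-grey stage plate (112 mm square, top at 33 mm) with the spool pocket; front left a dark panel with the dial; at the rear a back wall and a hood, 190 mm high, 100 mm behind pocket and dial. Origin under the base, 12 mm before its middle, x from the open front to the back wall, y to the dial's side, z up
- pocket (a point): centre of the floor of the spool pocket, a round hole 29 mm in diameter and 9 mm deep in the stage plate (its rim is 9 mm above this point, 33 mm above the counter); axes as lamp; 138 mm from the dial's axis
- dial_bar: black bar grip of the dial, 54 x 14 mm, top 10 mm above this origin; white pointer line on its top and pointer end. Origin on the dial's axis, 57 mm above the counter; the dial's disc (52 mm across) lies under the bar, its top 21 mm below the origin; x points along the bar to the pointer end, z up; turns with the dial
- selector (a joint): dial angle in rad, clockwise from above about the upright axis through dial_bar: 0 off (grey dot), 0.42 daylight (white dot, click), 0.84 shop light (amber, click), 1.26 UV (violet, third click), stop 1.32. Return spring 0.05 N m at 0 to 0.18 at UV; white and amber clicks hold the dial when left, violet does not: let go, it springs back. Passing the clicks takes up to 0.35 N m
- date_stamp: wooden hand stamp, 56 x 28 x 74 mm, stands loose at the front left; origin at the centre of its underside
- drop_bottle: white dropper bottle with a red cap, 32 mm in diameter, 90 mm tall, stands loose behind the tray and the lamp; origin at the centre of its underside
Things that resemble listed ones, but are neither listed nor needed, are in the scene too. Leave any turquoise look-alike of the spool_red alone.

How it is judged:
By the outcome, as a careful person would: the job done as asked, in the order asked, and still so for the second after the job is handed in, while the arm keeps its last pose, push and grip.
It also fails if it takes over 48 s, if anything falls off the work surface, if the arm or the gripper's body presses on something with over 40 N, if the wrist force passes 120 N, or if a joint passes its speed limit or range.

## Robot

A 6-joint arm with a two-finger parallel gripper is mounted at the origin on a cart in front of the work surface, level with it; the furniture and walls round the work are solid. World frame = base frame: x ahead of the robot, y to its left, z up, the work surface at z = 0. Lengths are in m, angles in rad, forces in N, time in s.
With the tool pointing down it reaches from about 0.4 to 0.825 m from the base axis. Payload 7 kg.
Tool frame: the origin (TCP) lies between the finger pads; the fingertips stand 17 mm ahead of it and the grasp point (between the pads) lies 2 mm behind it (robot.nose_length is the distance from the TCP to the fingertips, in m); z points along the fingers, y is the direction in which the jaws open and shut (so a half turn about z gives the same grasp; the last joint's range is limited). The gripper opens to 85 mm and grips with 20 to 120 N. Pads are 22 mm wide; open, the fingers measure 114 mm over their backs; the gripper's body (76 mm by 85 mm) begins 54 mm behind the grasp point. The pads swing forward as they close: fully open they stand 13 mm farther back than shut.
Start: joints at [-0.835, 0.359, 0.012, 0, -1.224, -0.288], TCP at [0.292, -0.608, 0.248] pointing down, gripper open.
Joint ranges: [-3.07, 3.07], [-1.43, 2.12], [-1.02, 1.25], [-3.03, 1.67], [-3.05, -0], [-3.03, 3.03]. Speed limits (rad/s): [2.39, 2.39, 3.01, 3.14, 3.14, 3.14].

## Interface

Orientations are given as a unit quaternion [w, x, y, z].
In Python, from cell import robot, cams gives the robot as it stands. The module is installed in compiled form; this text tells all that it offers.
- The arm moves only by the tool apply_moves, never from a script. Its argument "moves" is a list of rows, each a list of 3 entries, a list of its own where there are three numbers: the shift along the tool's x, y, z scaled (see below), then the turn, a rotation vector about the tool's x, y, z scaled (see below), then the gripper command: -1 is fully open, 1 is shut, values between are in proportion. A call has exactly 10 rows; each row is the pose to reach, as a shift and turn from the pose commanded when the call began, along the tool's axes at that moment, turning the shorter way round; what a row does not reach only later rows make up. The controller multiplies each number of a shift by 120 mm and each number of a turn by pi rad. A row lasts 1/8 s, in which the tool goes at most 62.5 mm and 10.7 degrees, less where a joint would pass 70% of its speed; a pose out of reach is approached as far as the arm can. A call with a number of a shift or a turn outside -1 to 1 is refused whole. A call with a gripper value outside its range is refused whole. The fingers move at their own pace and stop on an object; the grip force is fixed at half the most. Time passes only in rows, so rows that repeat a pose let the fingers close, or fill a call up. It gives the time, the measured TCP pose, the force and the opening at its end, in the units of the state.
- robot.observe(): the state, without advancing time (a new reading comes with each control period).
- cams.snapshot(name): name is "scene" or "top" or "wrist"; returns (picture, depth): 480x640x3 uint8, blue, green, red; 480x640 float32, m along the optical axis (not along the pixel's ray), 0 where there is no reading.
- cams.calibration(name): a dict with "fx", "fy", "cx", "cy" (pixels), "k1" (the pictures are not rectified: a ray, as slopes to the right and down, at radius r is drawn at 1 + k1 r^2 times it, then the intrinsics apply), "rvec" (rotation vector, rad) and "tvec" (3), from world to camera coordinates, as OpenCV has them. Camera axes: x right, y down, z forward; pixel columns grow to the right and rows downward; lengths in m; the calibration is good to about 2 mm. A picture is of the moment at which its call begins: read the wrist's pose just before it. calibration takes no time and is no camera call; for the wrist camera it gives the pose at the moment of the call.
- robot.sign_off(): hands the job in, once; it reports no verdict.
The state is a dict: "time": time; "q": joint angles; "qd": joint speeds; "joint_efforts": joint torques, N m; "tcp_pos": TCP position; "ee_rot": TCP orientation; "contact_force": force on the tool from outside, world axes, zero at the start; "wrist_torque": the same for the moment, N m; "width": opening from 0.0 (shut) to 1.0 (fully open).
Only numpy, scipy, OpenCV 4.12 (cv2) and the standard library are available. Lean on these libraries where they do the work, as an engineer would, in place of code of your own. Each camera call takes 0.05 s, during which the arm holds its last target. There are 200 camera calls.

## Working session

There is one attempt and no reset: what is moved stays moved. The work goes in short steps, Python scripts to look and compute and a tool call to move; the robot and the scene stay as the last step left them, time stands still between calls to the robot, and variables do not carry over. Pictures are saved under pics/ and viewed, about 8 in all and at most 12, crops included, and the job is handed in when it is done.

Besides the shell and the picture viewer there is one more tool, called after "Request:" by a JSON object that holds its "api" and its "payload", one argument or row to a line. apply_moves: Moves the arm, as the interface text tells. Its arguments: {"type":"object","properties":{"moves":{"type":"array","items":{"type":"array"}}},"required":["moves"]}

```bash
mkdir -p pics; cat > h.py <<'E'
import numpy as np, cv2
from cell import robot, cams
from scipy.spatial.transform import Rotation as R
def snap(n,f=None):
    c=cams.calibration(n); p,d=cams.snapshot(n)
    if f: cv2.imwrite('pics/'+f,p)
    return p,d,c
def rays(c,uv):
    uv=np.atleast_2d(np.float64(uv)); K=np.array([[c['fx'],0,c['cx']],[0,c['fy'],c['cy']],[0,0,1.]])
    s=cv2.undistortPoints(uv.reshape(-1,1,2),K,np.array([c['k1'],0,0,0,0.])).reshape(-1,2)
    Rm=cv2.Rodrigues(np.float64(c['rvec']))[0]; o=-Rm.T@np.ravel(c['tvec'])
    return o,np.c_[s,np.ones(len(s))]@Rm
def plane(c,uv,z):
    o,r=rays(c,uv); return o+r*((z-o[2])/r[:,2])[:,None]
def depthpt(c,uv,d):
    o,r=rays(c,uv); uv=np.atleast_2d(uv).astype(int); return o+r*d[uv[:,1],uv[:,0]][:,None]
E
python3 - <<'E'
from h import *
for n in('scene','top','wrist'):
    p,d,c=snap(n,n+'0.png'); o,_=rays(c,[[320,240]]); print(n,o,plane(c,[[320,240]],0)); np.save(n+'0d.npy',d)
s=robot.observe(); print(s)
E
```

```text
scene [-0.33825061 -0.70940885  0.86649992] [[ 0.66364862 -0.01564466  0.        ]]
top [ 0.30901283 -0.06928835  1.54789926] [[ 0.54148373 -0.05761286  0.        ]]
wrist [ 0.22787888 -0.63933463  0.3729701 ] [[ 0.32473895 -0.58603754  0.        ]]
{'time': 0.15, 'q': array([-8.34913806e-01,  3.59247641e-01,  1.13020511e-02, -2.39104315e-04,
       -1.22410611e+00, -2.88137388e-01]), 'qd': array([ 0.00029858, -0.00437981,  0.00306453,  0.00225595,  0.00083206,
       -0.00073802]), 'joint_efforts': array([-1.23526748e-03, -5.83876240e+01,  2.93647975e+01,  6.94046974e+00,
       -4.30954635e-03,  9.74410995e-06]), 'tcp_pos': array([ 0.29208945, -0.60816832,  0.24757959]), 'ee_rot': array([-2.09524616e-04, -2.21967483e-01,  9.75053860e-01,  6.02267298e-04]), 'contact_force': array([ 0.56002149,  0.38068148, -0.40772161]), 'wrist_torque': array([-0.01425019, -0.04795507,  0.0866668 ]), 'width': 1.000676185405554}
```

View pics/top0.png

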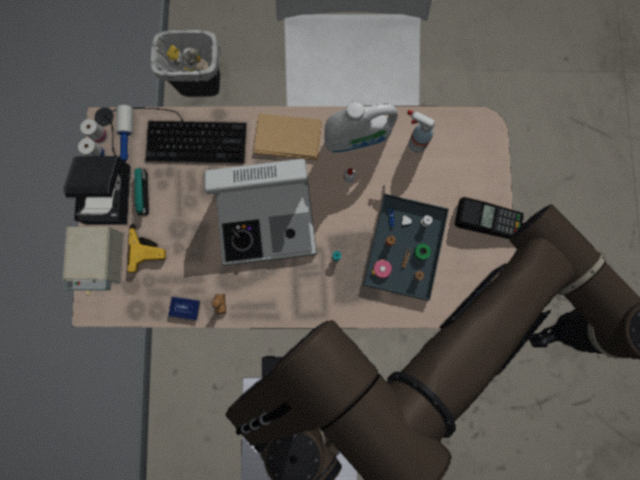

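View pics/scene0.png

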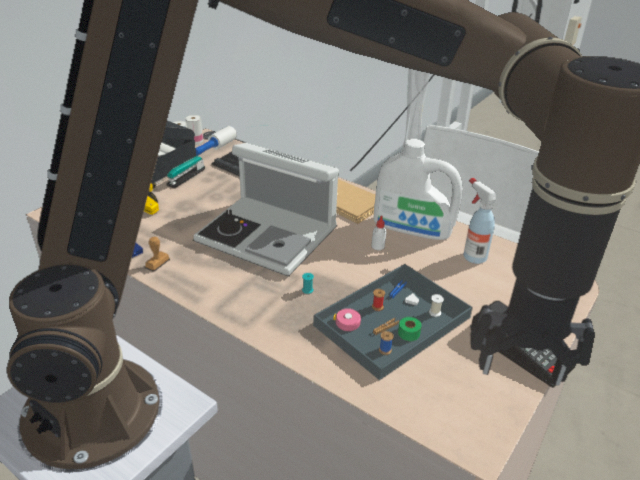

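The top view shows the lamp at about (265,220), its dial at (242,238) and pocket at (291,233). The tray is at (405,248), with the cream spool near (427,220). In the scene view the cream spool is at (436,303), with the stamp and bottle clear of the tray. Next I'll zoom in on the details.

```bash
python3 - <<'E'
from h import *
t=cv2.imread('pics/top0.png'); s=cv2.imread('pics/scene0.png')
z=lambda im,x,y,w,h:cv2.resize(im[y:y+h,x:x+w],(400,300),interpolation=cv2.INTER_CUBIC)
cv2.imwrite('pics/crop1.png',np.vstack([np.hstack([z(t,205,180,120,90),z(t,355,190,107,120)]),np.hstack([z(s,190,180,160,100),z(s,390,270,80,60)])]))
c=cams.calibration('top'); d=np.load('top0d.npy'); cs=cams.calibration('scene'); ds=np.load('scene0d.npy')
print('top spool',plane(c,[[427,219]],.044),depthpt(c,[[427,219]],d)); print('dial',plane(c,[[242,239]],.067),depthpt(c,[[242,239]],d)); print('pocket',plane(c,[[291,233]],.033),depthpt(c,[[291,233]],d))
print('scene spool',plane(cs,[[436,297]],.044),depthpt(cs,[[436,297]],ds))
print('traycorn',plane(c,[[387,194],[447,206],[430,300],[362,288]],.03))
E
```

```text
top spool [[ 0.59543551 -0.36037631  0.044     ]] [[ 0.59662346 -0.3615836   0.03776252]]
dial [[0.53385292 0.15843703 0.067     ]] [[0.53319654 0.15777223 0.07132323]]
pocket [[0.55648508 0.02453994 0.033     ]] [[0.55758019 0.02495515 0.0262963 ]]
scene spool [[ 0.59494635 -0.35809574  0.044     ]] [[ 0.5968546  -0.35737736  0.0423181 ]]
traycorn [[ 0.67099955 -0.2500519   0.03      ]
 [ 0.63613658 -0.4216166   0.03      ]
 [ 0.36811672 -0.36541093  0.03      ]
 [ 0.40131376 -0.17578464  0.03      ]]
```

View pics/crop1.png

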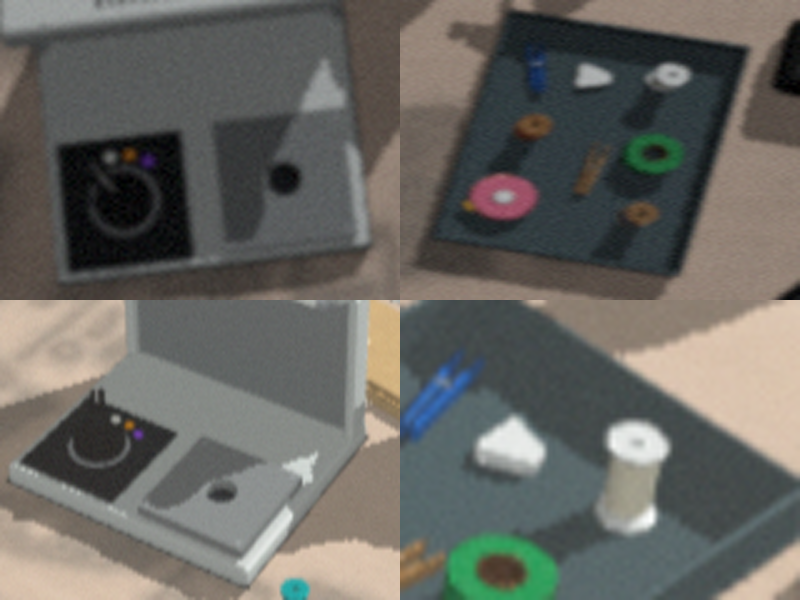

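```bash
cat >> h.py <<'E'
def go(p,yaw):
    """target TCP position, yaw (deg, world angle of tool x), tool down -> scaled shift and turn"""
    s=robot.observe(); w,x,y,z=s['ee_rot']; R0=R.from_quat([x,y,z,w]); a=np.radians(yaw)
    X=np.array([np.cos(a),np.sin(a),0]); Z=np.array([0,0,-1.]); Rt=R.from_matrix(np.c_[X,np.cross(Z,X),Z])
    print('t',round(s['time'],2),'pos',s['tcp_pos'].round(4),'yaw',np.degrees(np.arctan2(*R0.as_matrix()[1::-1,0])).round(2),'F',s['contact_force'].round(1),'w',round(s['width'],3))
    print('shift',(R0.inv().apply(np.array(p)-s['tcp_pos'])/.12).round(3),'turn',((R0.inv()*Rt).as_rotvec()/np.pi).round(4))
E
python3 -c "
from h import *
go([.595,-.359,.18],256.5)"
```

```text
t 0.15 pos [ 0.2921 -0.6082  0.2476] yaw -154.35 F [ 0.6  0.4 -0.4] w 1.001
shift [-3.174  0.778  0.564] turn [ 4.000e-04  1.000e-04 -2.825e-01]
```

Request:
{"api": "apply_moves", "payload": {
  "moves": [
    [[-1,0.25,0.1],[0,0,-0.282],-1],
    [[-1,0.25,0.1],[0,0,-0.282],-1],
    [[-1,0.25,0.1],[0,0,-0.282],-1],
    [[-1,0.25,0.1],[0,0,-0.282],-1],
    [[-1,0.25,0.1],[0,0,-0.282],-1],
    [[-1,0.25,0.1],[0,0,-0.282],-1],
    [[-1,0.25,0.1],[0,0,-0.282],-1],
    [[-1,0.25,0.1],[0,0,-0.282],-1],
    [[-1,0.25,0.1],[0,0,-0.282],-1],
    [[-1,0.25,0.1],[0,0,-0.282],-1]
  ]
}}

```text
time: 1.4
tcp_pos: [0.3874, -0.5295, 0.2363]
ee_rot: [0.0, -0.618, 0.786, -0.0]
contact_force: [-0.5, 0.8, -0.5]
width: 0.998
```

Request:
{"api": "apply_moves", "payload": {
  "moves": [
    [[-0.9,-0.7,0],[0,0,0],-0.2],
    [[-0.9,-0.7,0],[0,0,0],-0.2],
    [[-0.9,-0.7,0],[0,0,0],-0.2],
    [[-0.9,-0.7,0],[0,0,0],-0.2],
    [[-0.9,-0.7,0],[0,0,0],-0.2],
    [[-0.9,-0.7,0],[0,0,0],-0.2],
    [[-0.9,-0.7,0],[0,0,0],-0.2],
    [[-0.9,-0.7,0],[0,0,0],-0.2],
    [[-0.9,-0.7,0],[0,0,0],-0.2],
    [[-0.9,-0.7,0],[0,0,0],-0.2]
  ]
}}

```text
time: 2.65
tcp_pos: [0.4944, -0.4442, 0.2363]
ee_rot: [-0.0, -0.619, 0.786, 0.0]
contact_force: [0.1, 0.5, -0.0]
width: 0.597
```

```bash
python3 -c "
from h import *
go([.595,-.359,.16],256.5)"
```

```text
t 2.65 pos [ 0.4944 -0.4442  0.2363] yaw -103.59 F [ 0.1  0.5 -0. ] w 0.597
shift [-0.887 -0.648  0.636] turn [ 0.      0.     -0.0005]
```

Request:
{"api": "apply_moves", "payload": {
  "moves": [
    [[-0.89,-0.65,0.6],[0,0,0],0.06],
    [[-0.89,-0.65,0.6],[0,0,0],0.06],
    [[-0.89,-0.65,0.6],[0,0,0],0.06],
    [[-0.89,-0.65,0.6],[0,0,0],0.06],
    [[-0.89,-0.65,0.6],[0,0,0],0.06],
    [[-0.89,-0.65,0.6],[0,0,0],0.06],
    [[-0.89,-0.65,0.6],[0,0,0],0.06],
    [[-0.89,-0.65,0.6],[0,0,0],0.06],
    [[-0.89,-0.65,0.6],[0,0,0],0.06],
    [[-0.89,-0.65,0.6],[0,0,0],0.06]
  ]
}}

```text
time: 3.9
tcp_pos: [0.5953, -0.3587, 0.1643]
ee_rot: [0.0, -0.619, 0.786, 0.0]
contact_force: [-0.6, -0.1, 0.9]
width: 0.47
```

```bash
python3 - <<'E'
from h import *
p,d,c=snap('wrist','w1.png'); np.save('w1d.npy',d)
go([.595,-.359,.046],256.5)
E
```

```text
t 3.95 pos [ 0.5953 -0.3587  0.1643] yaw -103.58 F [-0.5  0.3  0.7] w 0.471
shift [0.003 0.002 0.986] turn [ 0.      0.     -0.0005]
```

View pics/w1.png

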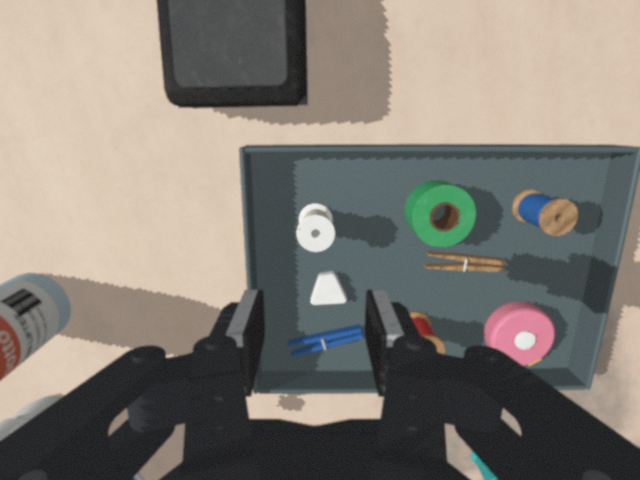

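The wrist view has the cream spool's top flange at (315,235). The tray edges line up with the image axes, so the jaws are along tray x, and the space either side of the spool is clear.

```bash
cat >> h.py <<'E'
def ell(p,box,lo,z,c):
    x0,y0,x1,y1=box; m=(p[y0:y1,x0:x1].min(2)>lo).astype(np.uint8)
    k=max(cv2.findContours(m,0,cv2.CHAIN_APPROX_NONE)[0],key=cv2.contourArea)
    (u,v),r=cv2.minEnclosingCircle(k); e=cv2.fitEllipse(k)
    print('circ',u+x0,v+y0,r,'ell',e[0][0]+x0,e[0][1]+y0,e[1]); return plane(c,[[e[0][0]+x0,e[0][1]+y0]],z)[0]
E
python3 - <<'E'
from h import *
p=cv2.imread('pics/w1.png'); c=cams.calibration('wrist'); d=np.load('w1d.npy')
print(p[235,315],p[212,315],p[235,305])
m=p[195:260,285:345].min(2)
print(m[::4,::4])
print(ell(p,(285,218,345,260),150,.044,c), depthpt(c,[[308,235],[322,235]],d))
o,r=rays(c,[[315,235]]); print(o)
E
```

```text
[132 137 136] [132 146 151] [228 232 232]
[[ 65  68  66  89  95  94  95  95  92  92  96  94  93  91  95]
 [ 69  66  79  93  92  94  92  95  95  95  92  94  92  92  95]
 [ 66  68  62  93  92  94 115 173 162 111  97  92  90  92  93]
 [ 65  68  67  93  95 215 237 232 226 222 185  82  95  93  90]
 [ 66  65  66  93 212 241 183 142 120 126 167 139  70  76  84]
 [ 66  65  68  90 236 199 190 202 198 156 117 160  69  65  69]
 [ 67  66  63 108 240 231 226 228 230 229 226 159  85  66  65]
 [ 65  66  65 105 232 228 226 229 229 230 228 226  89  63  66]
 [ 65  63  69 180 227 229 227 223 226 229 228 228 188  63  64]
 [ 69  67  70 222 230 229 226 137 136 227 228 229 219  66  66]
 [ 66  69  67 221 228 228 227 133 148 228 228 228 217  67  65]
 [ 64  66  66 162 228 227 229 225 229 225 227 228 189  92  91]
 [ 65  66  63  96 223 228 226 228 227 229 228 225 103  92  93]
 [ 67  65  65  79 109 217 226 225 227 227 224 123  91  87  89]
 [ 63  66  69  87  90  95 137 187 191 149  95  94  92  94  90]
 [ 63  66  63  80  92  89  92  93  91  91  92  91  90  92  90]
 [ 63  63  62  85  90  94  91  92  90  91  90  92  90  90  91]]
circ 314.27966117858887 231.27966117858887 21.00906753540039 ell 314.9955768585205 233.22086143493652 (35.36458969116211, 39.79663848876953)
[ 0.59411485 -0.36177127  0.044     ] [[ 0.59876257 -0.36192607  0.04492865]
 [ 0.58991638 -0.35972858  0.04474214]]
[ 0.57836265 -0.42804909  0.28978565]
```

```bash
python3 -c "
from h import *
go([.594,-.361,.046],256.5)"
```

```text
t 3.95 pos [ 0.5953 -0.3587  0.1643] yaw -103.58 F [-0.5  0.3  0.7] w 0.471
shift [0.021 0.006 0.986] turn [ 0.      0.     -0.0005]
```

Request:
{"api": "apply_moves", "payload": {
  "moves": [
    [[0.02,0.006,0.4],[0,0,0],0.06],
    [[0.02,0.006,0.7],[0,0,0],0.06],
    [[0.02,0.006,0.9],[0,0,0],0.06],
    [[0.02,0.006,0.986],[0,0,0],0.06],
    [[0.02,0.006,0.986],[0,0,0],0.06],
    [[0.02,0.006,0.986],[0,0,0],1],
    [[0.02,0.006,0.986],[0,0,0],1],
    [[0.02,0.006,0.986],[0,0,0],1],
    [[0.02,0.006,0.986],[0,0,0],1],
    [[0.02,0.006,0.986],[0,0,0],1]
  ]
}}

```text
time: 5.2
tcp_pos: [0.595, -0.3613, 0.0475]
ee_rot: [0.001, -0.619, 0.786, -0.001]
contact_force: [0.5, 0.2, 6.0]
width: 0.223
```

```bash
python3 -c "
from h import *
go([.556,.024,.18],256.5)"
```

```text
t 5.2 pos [ 0.595  -0.3613  0.0475] yaw -103.56 F [0.5 0.2 6. ] w 0.223
shift [-3.044  1.066 -1.108] turn [-0.0008 -0.0002 -0.0003]
```

```bash
python3 - <<'E'
from h import *
p,d,c=snap('wrist'); q,_,cs=snap('scene')
cv2.imwrite('pics/w2.png',np.hstack([cv2.resize(p[180:440,190:450],(400,400)),cv2.resize(q[250:350,390:490],(400,400),interpolation=cv2.INTER_CUBIC)]))
print(robot.observe()['width'])
E
```

```text
0.2237228005353649
```

View pics/w2.png

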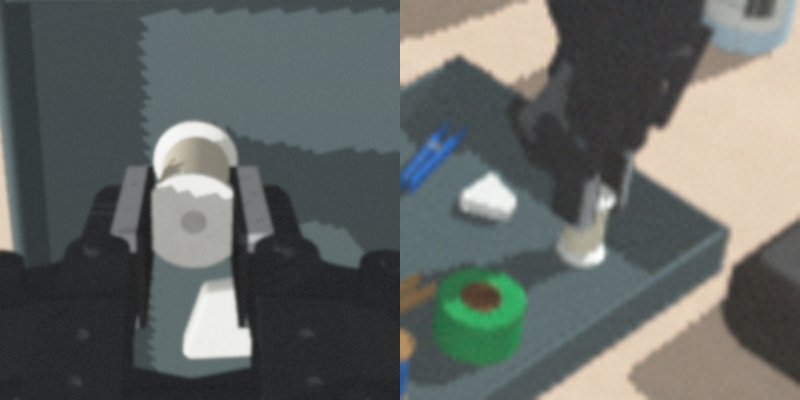

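The flange is between the pads, but it sits near the fingertips. The width reads 19 mm, less than the 25 mm flange, so the fingers look flexed. I'll regrip about 7 mm deeper.

Request:
{"api": "apply_moves", "payload": {
  "moves": [
    [[0,0,0],[0,0,0],0.1],
    [[0,0,0],[0,0,0],0.1],
    [[0,0,0.03],[0,0,0],0.1],
    [[0,0,0.06],[0,0,0],0.1],
    [[0,0,0.06],[0,0,0],0.1],
    [[0,0,0.06],[0,0,0],1],
    [[0,0,0.06],[0,0,0],1],
    [[0,0,0.06],[0,0,0],1],
    [[0,0,0.06],[0,0,0],1],
    [[0,0,0.06],[0,0,0],1]
  ]
}}

```text
time: 6.55
tcp_pos: [0.5942, -0.3609, 0.039]
ee_rot: [0.0, -0.619, 0.786, -0.0]
contact_force: [0.6, -0.5, 1.4]
width: 0.225
```

```bash
python3 -c "
from h import *
go([.556,.024,.18],256.5)"
```

```text
t 6.55 pos [ 0.5942 -0.3609  0.039 ] yaw -103.58 F [ 0.6 -0.5  1.4] w 0.225
shift [-3.043  1.062 -1.176] turn [-0.0001 -0.     -0.0005]
```

Request:
{"api": "apply_moves", "payload": {
  "moves": [
    [[0,0,-0.3],[0,0,0],1],
    [[0,0,-0.6],[0,0,0],1],
    [[0,0,-0.8],[0,0,0],1],
    [[-0.3,0.1,-0.9],[0,0,0.05],1],
    [[-0.6,0.2,-0.95],[0,0,0.1],1],
    [[-0.9,0.3,-0.95],[0,0,0.15],1],
    [[-1,0.35,-0.95],[0,0,0.175],1],
    [[-1,0.35,-0.95],[0,0,0.175],1],
    [[-1,0.35,-0.95],[0,0,0.175],1],
    [[-1,0.35,-0.95],[0,0,0.175],1]
  ]
}}

```text
time: 7.8
tcp_pos: [0.5814, -0.235, 0.1526]
ee_rot: [-0.0, -0.382, 0.924, 0.0]
contact_force: [0.0, 0.0, -0.4]
width: 0.225
```

```bash
python3 -c "
from h import *
go([.556,.024,.13],225)"
```

```text
t 7.8 pos [ 0.5814 -0.235   0.1526] yaw -135.08 F [ 0.   0.  -0.4] w 0.225
shift [-1.375  1.678  0.188] turn [ 0.0001 -0.0001 -0.0005]
```

Request:
{"api": "apply_moves", "payload": {
  "moves": [
    [[-1,1,0.15],[0,0,0],1],
    [[-1,1,0.15],[0,0,0],1],
    [[-1,1,0.15],[0,0,0],1],
    [[-1,1,0.15],[0,0,0],1],
    [[-1,1,0.15],[0,0,0],1],
    [[-1,1,0.15],[0,0,0],1],
    [[-1,1,0.15],[0,0,0],1],
    [[-1,1,0.15],[0,0,0],1],
    [[-1,1,0.15],[0,0,0],1],
    [[-1,1,0.15],[0,0,0],1]
  ]
}}

```text
time: 9.05
tcp_pos: [0.5817, -0.0647, 0.1348]
ee_rot: [0.0, -0.382, 0.924, -0.0]
contact_force: [1.1, 0.4, -0.6]
width: 0.228
```

```bash
python3 - <<'E'
from h import *
go([.556,.024,.13],225)
p,d,c=snap('wrist','w3.png'); np.save('w3d.npy',d)
E
```

```text
t 9.05 pos [ 0.5817 -0.0647  0.1348] yaw -135.09 F [ 1.1  0.4 -0.6] w 0.228
shift [-0.37   0.675  0.04 ] turn [-0.      0.     -0.0005]
```

View pics/w3.png

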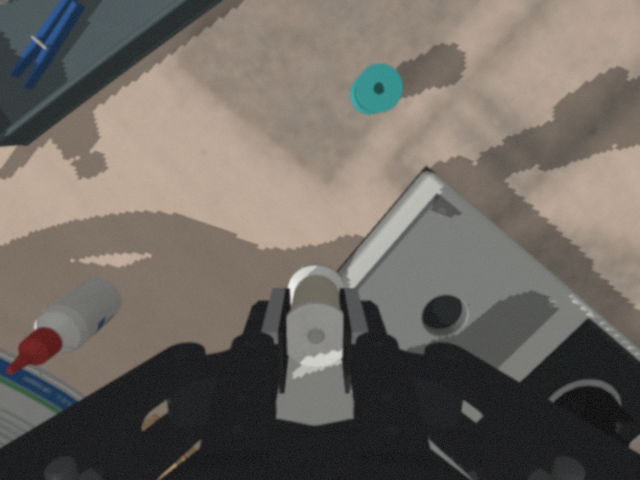

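The wrist view shows the spool held upright, its flange hole at (316,336) and the pocket rim near (445,315). The dial disc is at lower right near (590,410). I'll measure the rim and the spool's position in the hand.

```bash
python3 - <<'E'
from h import *
p=cv2.imread('pics/w3.png'); c=cams.calibration('wrist'); g=p.mean(2).astype(int)
print('pocket'); 
for v in range(288,346,3): print(v,*g[v,412:482:3])
print('hole/flange')
for v in range(300,380,4): print(v,*g[v,280:352:4])
E
```

```text
pocket
288 124 124 122 123 125 123 124 124 123 123 125 125 124 126 124 125 127 124 123 124 125 124 123 124
291 125 123 125 124 122 125 122 123 123 125 124 123 120 124 124 125 124 123 125 125 126 123 123 125
294 124 120 123 124 124 123 123 123 121 116 108 99 101 112 120 123 123 123 122 124 124 123 126 126
297 125 123 122 122 124 125 122 110 74 52 41 41 40 42 60 99 124 124 122 125 123 122 125 124
300 123 123 124 126 124 122 90 37 39 43 42 41 39 41 43 44 88 127 126 123 122 125 123 123
303 120 122 121 122 123 88 36 36 38 44 44 38 39 40 43 42 55 120 127 124 123 122 123 123
306 123 123 126 125 104 41 31 37 43 43 43 40 43 44 40 43 44 106 130 120 124 124 126 123
309 123 124 124 119 64 23 31 36 45 44 44 41 41 40 39 41 44 104 126 123 126 123 124 122
312 122 125 124 108 40 29 28 35 45 45 35 40 42 40 40 43 52 104 126 128 123 125 125 122
315 124 125 124 99 34 28 29 30 38 43 43 42 43 45 40 40 73 105 128 130 123 125 121 100
318 123 123 120 95 35 36 36 35 26 37 42 38 41 41 41 51 94 105 140 127 122 117 92 87
321 124 125 121 103 38 29 31 30 33 39 42 45 44 42 48 83 97 108 141 124 114 89 84 86
324 123 1
[... 1398 characters left out ...]
 138 137 134 125 114 114 112 129 134 136 138 135 36 35
344 39 22 127 138 136 135 140 138 133 133 136 137 133 139 137 135 34 33
348 32 21 125 135 137 134 138 138 138 137 136 137 136 138 136 141 35 31
352 36 27 124 137 135 135 133 136 137 134 157 141 157 204 200 198 40 29
356 35 25 87 134 136 135 141 181 165 186 206 201 204 206 208 196 35 26
360 34 12 94 124 133 140 201 203 204 205 205 205 204 202 195 163 29 33
364 32 28 108 124 125 152 198 204 205 206 202 203 193 173 170 131 36 34
368 36 29 113 122 139 181 183 182 184 184 179 153 123 120 123 122 33 35
372 33 30 119 138 183 184 179 168 139 130 124 124 122 123 121 123 46 40
376 32 31 122 142 169 168 125 122 123 124 124 122 120 126 124 122 53 50
```

```bash
python3 - <<'E'
from h import *
c=cams.calibration('wrist'); d=np.load('w3d.npy')
P=plane(c,[[421,316],[464.5,315],[442,294.5],[440,336.5],[442.8,315.4]],.033); print(P.round(4), np.linalg.norm(P[0]-P[1]),np.linalg.norm(P[2]-P[3]))
H=plane(c,[[316.5,335.5],[287,335],[343,335]],.1398); print('hole',H.round(4),depthpt(c,[[310,325],[322,325]],d).round(4))
s=robot.observe()['tcp_pos']; print(H[0]-s, 'plate depth',depthpt(c,[[400,300]],d))
o,r=rays(c,[[442.8,315.4]]);print(o)
go([*(P[:2].mean(0)[:2]),.13],225)
E
```

```text
[[0.5665 0.0172 0.033 ]
 [0.5462 0.0368 0.033 ]
 [0.5472 0.0152 0.033 ]
 [0.5674 0.0376 0.033 ]
 [0.5563 0.027  0.033 ]] 0.02827051969183459 0.0301283742887629
hole [[ 0.5804 -0.0651  0.1398]
 [ 0.5875 -0.0725  0.1398]
 [ 0.5738 -0.0587  0.1398]] [[ 0.5795 -0.0691  0.1387]
 [ 0.5761 -0.0667  0.1399]]
[-0.00130824 -0.00043127  0.00499094] plate depth [[ 0.5686849  -0.00070713  0.03250804]]
[ 0.53110901 -0.11514974  0.26029501]
t 9.1 pos [ 0.5817 -0.0646  0.1348] yaw -135.08 F [0.1 0.7 0.1] w 0.227
shift [-0.39  0.69  0.04] turn [-0.      0.     -0.0005]
```

```bash
python3 -c "
from h import *
go([.558,.027,.092],225)"
```

```text
t 9.1 pos [ 0.5817 -0.0646  0.1348] yaw -135.08 F [0.1 0.7 0.1] w 0.227
shift [-0.399  0.68   0.357] turn [-0.      0.     -0.0005]
```

Request:
{"api": "apply_moves", "payload": {
  "moves": [
    [[-0.2,0.34,0],[0,0,0],1],
    [[-0.4,0.68,0],[0,0,0],1],
    [[-0.4,0.68,0.1],[0,0,0],1],
    [[-0.4,0.68,0.2],[0,0,0],1],
    [[-0.4,0.68,0.3],[0,0,0],1],
    [[-0.4,0.68,0.357],[0,0,0],1],
    [[-0.4,0.68,0.357],[0,0,0],1],
    [[-0.4,0.68,0.357],[0,0,0],1],
    [[-0.4,0.68,0.357],[0,0,0],1],
    [[-0.4,0.68,0.357],[0,0,0],1]
  ]
}}

```text
time: 10.35
tcp_pos: [0.5582, 0.0271, 0.0923]
ee_rot: [0.0, -0.382, 0.924, 0.0]
contact_force: [0.1, -0.4, -0.0]
width: 0.231
```

```bash
python3 - <<'E'
from h import *
go([.558,.027,.059],225)
p,d,c=snap('wrist','w4.png'); q,_,_=snap('scene','s4.png'); np.save('w4d.npy',d)
cv2.imwrite('pics/c4.png',np.hstack([cv2.resize(p[160:460,200:600],(533,400),interpolation=cv2.INTER_CUBIC),cv2.resize(q[180:280,210:276],(264,400),interpolation=cv2.INTER_CUBIC)]))
E
```

```text
t 10.35 pos [0.5582 0.0271 0.0923] yaw -135.08 F [ 0.1 -0.4 -0. ] w 0.231
shift [0.002 0.001 0.277] turn [-0.0001  0.0002 -0.0005]
```

View pics/c4.png

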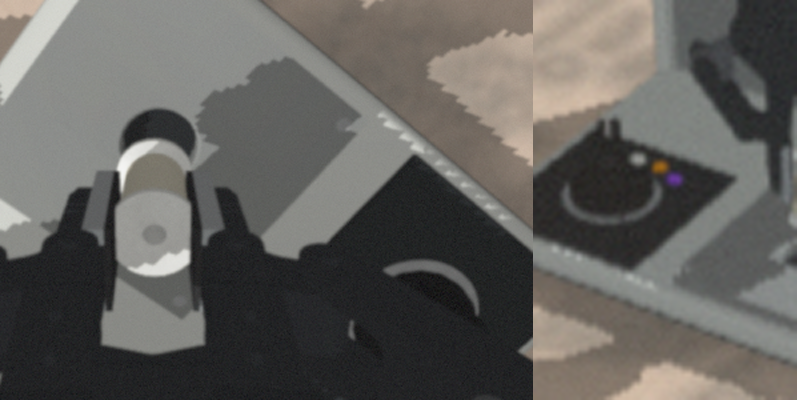

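The pocket (crop x 121–196, rim top at y≈109) sits directly beyond the spool's lower flange, so laterally they look aligned. I'll put numbers on that.

```bash
python3 - <<'E'
from h import *
p=cv2.imread('pics/w4.png'); c=cams.calibration('wrist'); g=p.mean(2).astype(int)
for v in range(236,300,3): print(v,*g[v,282:360:3])
E
```

```text
236 139 138 137 138 136 139 138 138 138 138 135 136 138 137 138 137 138 138 139 137 137 138 140 123 96 97
239 138 137 136 137 137 137 138 137 139 136 138 133 131 136 136 138 139 138 139 137 139 138 136 114 98 97
242 138 134 136 138 137 137 137 135 132 109 86 69 61 67 78 99 122 138 137 137 138 140 139 122 96 96
245 136 139 138 139 138 136 133 108 68 34 45 43 45 42 48 41 48 82 129 138 140 136 122 97 97 93
248 138 136 137 137 138 126 90 46 35 36 40 45 48 46 48 46 48 48 57 110 138 135 107 94 92 94
251 136 135 136 138 132 81 39 35 39 36 46 47 44 47 44 46 45 46 46 51 111 139 108 95 97 95
254 137 138 136 137 100 40 36 31 41 43 47 47 44 46 46 48 46 45 41 48 57 134 105 95 95 94
257 137 138 137 121 56 36 30 36 35 33 42 47 47 46 45 48 45 47 46 44 48 89 115 94 94 93
260 137 136 139 97 33 36 37 26 35 38 48 44 44 52 48 48 46 46 47 45 52 63 139 118 103 92
263 138 139 134 85 36 34 30 36 41 65 81 88 82 71 53 46 49 48 45 47 45 55 136 137 107 95
266 138 135 130 79 38 33 58 114 155 188 203 207 181 147 135 110 72 49 47 44 42 60 134 138 112 99
269 137 137 129 79 45 91 184 220 221 219 218 198 164 159 160 1
[... 363 characters left out ...]
 137 153 237 238 232 169 116 116 115 119 117 120 116 115 113 119 142 153 151 130 141 140 132 100 92
284 140 139 195 242 240 199 114 116 115 117 118 115 116 115 118 113 113 116 147 152 145 141 120 97 94 92
287 124 123 202 242 234 135 112 113 114 115 115 116 115 117 116 115 114 113 125 139 131 116 97 92 92 91
290 94 60 68 236 203 114 114 114 115 115 113 116 113 112 116 115 114 111 112 98 34 83 94 93 93 94
293 92 47 55 233 158 113 110 112 115 116 113 116 114 118 112 115 113 114 111 75 32 74 95 92 95 95
296 93 44 45 224 128 113 111 114 113 112 114 117 117 117 114 115 114 114 110 64 31 65 93 95 96 96
299 88 32 45 207 118 110 114 112 115 115 116 116 117 118 116 114 113 112 111 66 31 54 93 93 94 94
```

```bash
python3 - <<'E'
from h import *
c=cams.calibration('wrist'); s=robot.observe()['tcp_pos']; a=np.radians(225); X=np.array([np.cos(a),np.sin(a),0]); Y=np.array([X[1],-X[0],0])
f=lambda uv,z:[(round(1e3*v@X,1),round(1e3*v@Y,1)) for v in plane(c,uv,z)-s]
print('pocket L,R,top',f([[291,267.5],[345.5,265],[318,242]],.033))
print('spool bottom L,R,top',f([[287.3,286],[344.5,286],[315.7,265.5]],.0573))
print('spool hole', f([[200+154/1.3325,160+234/1.3325]],.0973))
E
```

```text
pocket L,R,top [(np.float64(2.3), np.float64(-11.9)), (np.float64(3.6), np.float64(15.5)), (np.float64(15.7), np.float64(1.7))]
spool bottom L,R,top [(np.float64(2.7), np.float64(-12.1)), (np.float64(2.6), np.float64(13.2)), (np.float64(12.3), np.float64(0.5))]
spool hole [(np.float64(1.2), np.float64(0.3))]
```

Request:
{"api": "apply_moves", "payload": {
  "moves": [
    [[0.006,0.01,0.06],[0,0,0],1],
    [[0.006,0.01,0.12],[0,0,0],1],
    [[0.006,0.01,0.15],[0,0,0],1],
    [[0.006,0.01,0.18],[0,0,0],1],
    [[0.006,0.01,0.2],[0,0,0],1],
    [[0.006,0.01,0.22],[0,0,0],1],
    [[0.006,0.01,0.24],[0,0,0],1],
    [[0.006,0.01,0.26],[0,0,0],1],
    [[0.006,0.01,0.268],[0,0,0],1],
    [[0.006,0.01,0.268],[0,0,0],1]
  ]
}}

```text
time: 11.7
tcp_pos: [0.5567, 0.0274, 0.0598]
ee_rot: [-0.0, -0.382, 0.924, -0.0]
contact_force: [-1.0, 0.3, 0.7]
width: 0.225
```

```bash
python3 - <<'E'
from h import *
go([.558,.027,.059],225)
p,d,c=snap('wrist','w5.png'); print(robot.observe()['wrist_torque'])
cv2.imwrite('pics/c5.png',cv2.resize(p[180:420,200:440],(600,600),interpolation=cv2.INTER_CUBIC))
E
```

```text
t 11.7 pos [0.5567 0.0274 0.0598] yaw -135.08 F [-1.   0.3  0.7] w 0.225
shift [-0.006 -0.01   0.006] turn [ 0.     -0.     -0.0005]
[0.02265625 0.02253136 0.01286743]
```

View pics/c5.png

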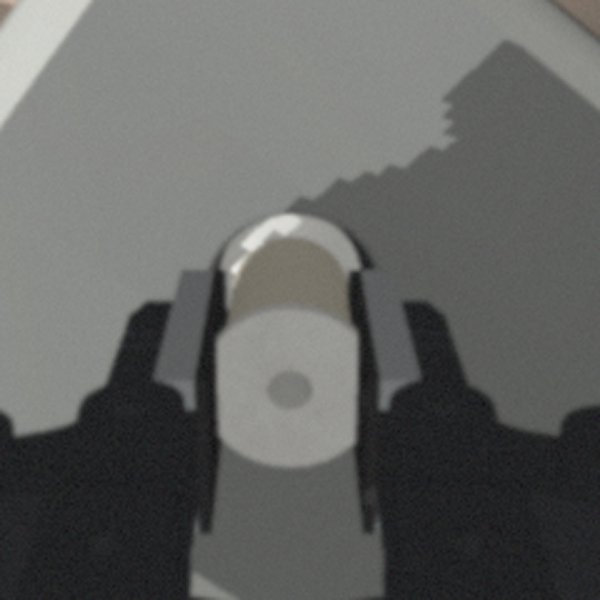

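The spool is in the pocket: the lower flange lies inside the rim all round and the contact force is below 1.5 N. Next I release it, lift straight up and go over the dial.

Request:
{"api": "apply_moves", "payload": {
  "moves": [
    [[0,0,0],[0,0,0],0.1],
    [[0,0,0],[0,0,0],-0.1],
    [[0,0,0],[0,0,0],-0.1],
    [[0,0,-0.2],[0,0,0],-0.1],
    [[0,0,-0.5],[0,0,0],-0.1],
    [[0,0,-0.85],[0,0,0],-0.1],
    [[-0.3,0.4,-0.85],[0,0,0],-0.1],
    [[-0.6,0.85,-0.85],[0,0,0],-0.1],
    [[-0.7,0.95,-0.85],[0,0,0],-0.1],
    [[-0.7,0.95,-0.85],[0,0,0],-0.1]
  ]
}}

```text
time: 13.0
tcp_pos: [0.5356, 0.1686, 0.1617]
ee_rot: [-0.0, -0.383, 0.924, -0.0]
contact_force: [0.0, -0.0, 0.2]
width: 0.548
```

```bash
python3 - <<'E'
from h import *
go([.5335,.163,.16],225)
p,d,c=snap('wrist','w6.png'); np.save('w6d.npy',d)
E
```

```text
t 13.0 pos [0.5356 0.1686 0.1617] yaw -134.95 F [ 0.  -0.   0.2] w 0.548
shift [ 0.045 -0.021  0.014] turn [-0.     -0.      0.0003]
```

View pics/w6.png

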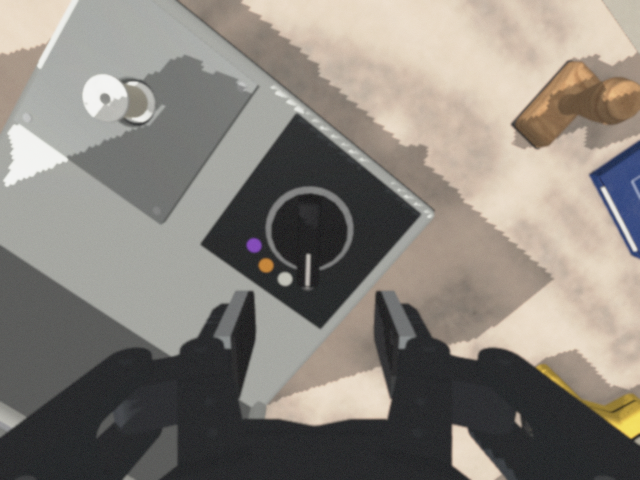

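The spool stands in the pocket at (105,98). The dial's black bar runs nearly vertically in the image from (309,203) to (307,288), with the white pointer line at (307,270), near the grey position. The dots lie clockwise from it at white (285,279), amber (266,265) and violet (254,245).

```bash
cat >> h.py <<'E'
def dots(p,c,z,box):
    x0,y0,x1,y1=box; h=cv2.cvtColor(p,cv2.COLOR_BGR2HSV); out={}
    for n,lo,hi in(('violet',(125,80,80),(150,255,255)),('amber',(8,120,120),(22,255,255)),('white',(0,0,165),(179,60,255))):
        m=cv2.inRange(h,lo,hi); k=np.zeros_like(m); k[y0:y1,x0:x1]=m[y0:y1,x0:x1]
        for q in cv2.findContours(k,0,cv2.CHAIN_APPROX_NONE)[0]:
            if cv2.contourArea(q)>20: print(n,cv2.contourArea(q),q.reshape(-1,2).mean(0).round(1),plane(c,[q.reshape(-1,2).mean(0)],z)[0].round(4), 'minrect',cv2.minAreaRect(q))
E
python3 - <<'E'
from h import *
p=cv2.imread('pics/w6.png'); c=cams.calibration('wrist'); d=np.load('w6d.npy')
dots(p,c,.025,(240,190,325,300))
v,u=np.mgrid[185:300,260:360]; uv=np.c_[u.ravel(),v.ravel()]; P=depthpt(c,uv,d); m=(P[:,2]>.057)&(P[:,2]<.08)
Q=P[m]; print(m.sum(),np.median(Q[:,2])); r=cv2.minAreaRect((Q[:,:2]*1e3).astype(np.float32)); print(r)
print('uv rect',cv2.minAreaRect(uv[m].astype(np.float32)))
m2=(P[:,2]>.028)&(P[:,2]<.042);print(m2.sum()); print(cv2.minEnclosingCircle((P[m2][:,:2]*1e3).astype(np.float32)))
g=p.mean(2).astype(int)
for v in range(194,296,5): print(v,*g[v,288:332:2])
s=robot.observe()['tcp_pos'];print(s)
E
```

```text
violet 180.5 [253.7 244.8] [0.5725 0.1441 0.025 ] minrect ((253.5, 244.5), (15.0, 15.0), 0.0)
amber 145.5 [265.7 265.1] [0.5776 0.1604 0.025 ] minrect ((265.7500305175781, 265.2500305175781), (14.142135620117188, 13.435027122497559), 45.0)
white 204.0 [254.2 289.6] [0.5974 0.1674 0.025 ] minrect ((253.96153259277344, 291.1922912597656), (40.223541259765625, 10.558036804199219), 34.508522033691406)
white 103.0 [284.5 278.5] [0.5756 0.177  0.025 ] minrect ((284.5, 278.5), (11.0, 11.0), 90.0)
white 50.5 [307.5 269.7] [0.5591 0.184  0.025 ] minrect ((307.4723815917969, 269.5248718261719), (2.575382709503174, 29.065034866333008), 3.012787342071533)
2043 0.0665245239549101
((536.6771850585938, 163.659423828125), (54.69011306762695, 14.010769844055176), 42.89985275268555)
uv rect ((308.693603515625, 243.41744995117188), (23.636838912963867, 89.284912109375), 1.6846845149993896)
5893
((542.2365112304688, 170.05218505859375), 50.632049560546875)
194 134 133 132 127 115 97 88 80 66 60 52 48 53 71 79 97 115 122 130 130 131 132
199 98 60 41 38 40 32 29 37 31 29 35 33 30 26 31 32 32 33 38 43 66 1
[... 695 characters left out ...]
6 26 30
254 36 35 32 34 37 33 30 35 34 100 138 93 37 34 35 32 30 33 32 36 34 35
259 37 35 33 29 33 35 34 39 45 136 185 114 40 37 33 37 34 29 36 37 33 34
264 121 122 94 63 39 31 32 36 52 143 181 111 39 35 33 34 35 43 70 101 121 125
269 42 45 50 62 61 38 30 37 58 151 183 103 36 29 34 50 92 89 75 54 40 44
274 175 125 52 46 35 28 38 32 64 160 176 95 36 34 35 36 45 41 40 44 42 38
279 189 186 113 43 37 36 35 36 67 165 171 83 34 34 35 36 41 44 41 42 44 45
284 151 89 45 40 39 34 33 33 69 162 163 73 35 32 36 40 42 41 40 43 44 42
289 43 45 39 44 40 45 41 56 74 94 92 77 56 42 37 44 44 42 40 43 40 42
294 40 47 42 41 43 43 43 42 42 41 44 43 35 41 38 39 42 43 41 41 42 45
[0.53552299 0.16757803 0.16159814]
```

```bash
python3 -c "
from h import *
go([.5367,.1637,.059],222.9)"
```

```text
t 13.05 pos [0.5355 0.1676 0.1616] yaw -135.02 F [ 0.3 -0.2 -0.4] w 0.55
shift [ 0.015 -0.03   0.855] turn [ 0.     -0.0002  0.0116]
```

Request:
{"api": "apply_moves", "payload": {
  "moves": [
    [[0.012,-0.028,0.2],[0,0,0.0116],-0.1],
    [[0.012,-0.028,0.4],[0,0,0.0116],-0.1],
    [[0.012,-0.028,0.6],[0,0,0.0116],-0.1],
    [[0.012,-0.028,0.75],[0,0,0.0116],-0.1],
    [[0.012,-0.028,0.855],[0,0,0.0116],-0.1],
    [[0.012,-0.028,0.855],[0,0,0.0116],-0.1],
    [[0.012,-0.028,0.855],[0,0,0.0116],1],
    [[0.012,-0.028,0.855],[0,0,0.0116],1],
    [[0.012,-0.028,0.855],[0,0,0.0116],1],
    [[0.012,-0.028,0.855],[0,0,0.0116],1]
  ]
}}

```text
time: 14.3
tcp_pos: [0.537, 0.1648, 0.0602]
ee_rot: [0.001, -0.365, 0.931, 0.0]
contact_force: [-4.1, 3.2, 3.5]
width: 0.15
```

```bash
python3 -c "
from h import *
go([.5367,.1641,.059],222.9); print(robot.observe()['wrist_torque'])
go([.5367,.1641,.059],222.9-72.2)"
```

```text
t 14.3 pos [0.537  0.1648 0.0602] yaw -137.14 F [-4.1  3.2  3.5] w 0.15
shift [ 0.006 -0.003  0.01 ] turn [ 0.0001  0.0005 -0.0002]
[1.05097832 1.40627889 0.04492352]
t 14.3 pos [0.537  0.1648 0.0602] yaw -137.14 F [-4.1  3.2  3.5] w 0.15
shift [ 0.006 -0.003  0.01 ] turn [4.000e-04 4.000e-04 4.009e-01]
```

Request:
{"api": "apply_moves", "payload": {
  "moves": [
    [[0,0.003,0.005],[0,0,0.01],1],
    [[0,0.003,0.005],[0,0,0.035],1],
    [[0,0.003,0.005],[0,0,0.06],1],
    [[0,0.003,0.005],[0,0,0.085],1],
    [[0,0.003,0.005],[0,0,0.11],1],
    [[0,0.003,0.005],[0,0,0.13],1],
    [[0,0.003,0.005],[0,0,0.15],1],
    [[0,0.003,0.005],[0,0,0.17],1],
    [[0,0.003,0.005],[0,0,0.19],1],
    [[0,0.003,0.005],[0,0,0.2],1]
  ]
}}

```text
time: 15.55
tcp_pos: [0.537, 0.1648, 0.0601]
ee_rot: [0.001, -0.059, 0.998, 0.0]
contact_force: [-4.8, 0.6, 10.0]
width: 0.152
```

```bash
python3 - <<'E'
from h import *
go([.5367,.1641,.059],222.9-72.2); print(robot.observe()['wrist_torque'])
p,d,c=snap('wrist','w7.png'); np.save('w7d.npy',d)
cv2.imwrite('pics/c7.png',cv2.resize(p[150:450,180:480],(600,600),interpolation=cv2.INTER_CUBIC))
E
```

```text
t 15.55 pos [0.537  0.1648 0.0601] yaw -173.19 F [-4.8  0.6 10. ] w 0.152
shift [ 0.004 -0.005  0.009] turn [0.0003 0.0004 0.2006]
[0.07006707 1.52615244 0.37387818]
```

View pics/c7.png

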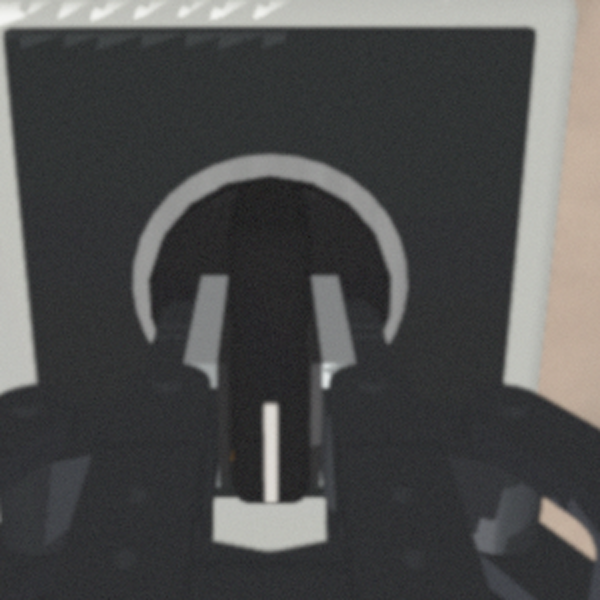

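The bar is square between the pads, with the pointer at crop (270,450), so it has followed the turn. From the dots, violet is at −29.3° in world, which matches 42.9° − 72.2°. I'll continue the turn to violet, and ease up slightly because there's 10 N upward on the tips.

Request:
{"api": "apply_moves", "payload": {
  "moves": [
    [[0,0,-0.012],[0,0,0.02],1],
    [[0,0,-0.012],[0,0,0.045],1],
    [[0,0,-0.012],[0,0,0.07],1],
    [[0,0,-0.012],[0,0,0.095],1],
    [[0,0,-0.012],[0,0,0.12],1],
    [[0,0,-0.012],[0,0,0.145],1],
    [[0,0,-0.012],[0,0,0.165],1],
    [[0,0,-0.012],[0,0,0.185],1],
    [[0,0,-0.012],[0,0,0.203],1],
    [[0,0,-0.012],[0,0,0.203],1]
  ]
}}

```text
time: 16.85
tcp_pos: [0.537, 0.1648, 0.0602]
ee_rot: [0.0, 0.256, 0.967, 0.0]
contact_force: [-0.4, 2.9, -2.7]
width: 0.153
```

```bash
cat > ptr.py <<'E'
from h import *
def line(p,c,box):
    x0,y0,x1,y1=box; g=p[y0:y1,x0:x1].mean(2); w=np.clip(g-70,0,None); ok=w.sum(1)>60
    v=np.arange(y0,y1)[ok]; u=(w*np.arange(x0,x1)).sum(1)[ok]/w.sum(1)[ok]
    k=np.polyfit(v,u,1); r=u-np.polyval(k,v); P=plane(c,[[np.polyval(k,v[0]),v[0]],[np.polyval(k,v[-1]),v[-1]]],.067)
    D=P[1]-P[0]; print('ptr deg',np.degrees(np.arctan2(D[1],D[0])).round(2),'len',np.linalg.norm(D).round(4),'rms',r.std().round(2),P[:,:2].round(4).tolist())
E
python3 - <<'E'
from ptr import *
go([.537,.1648,.06],150.7); print(robot.observe()['wrist_torque'])
p,d,c=snap('wrist','w8.png'); np.save('w8d.npy',d); q,_,_=snap('scene','s8.png')
line(p,c,(303,354,327,398))
cv2.imwrite('pics/c8.png',np.hstack([cv2.resize(p[180:420,200:440],(400,400)),cv2.resize(q[170:290,180:300],(400,400),interpolation=cv2.INTER_CUBIC)]))
E
```

```text
t 16.85 pos [0.537  0.1648 0.0602] yaw 150.32 F [-0.4  2.9 -2.7] w 0.153
shift [-0.     0.001  0.002] turn [ 0.0003  0.0001 -0.0021]
[0.94946086 0.03978422 0.17788499]
ptr deg -29.58 len 0.0178 rms 0.04 [[0.5414, 0.1618], [0.5569, 0.153]]
```

View pics/c8.png

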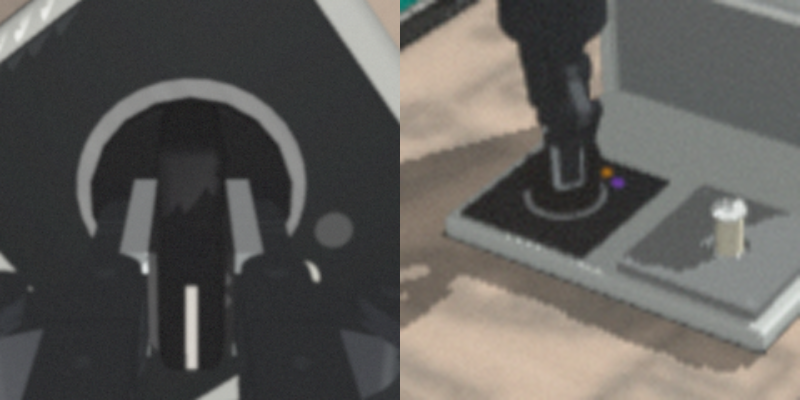

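The pointer is held at −29.6° and wrist torque about z is 0.18 N·m, equal to the spring at UV. The spool stands upright in the pocket at right-crop (729,225). I'll cross-check with the grey dot, which is now visible at left-crop (334,229), then do a hold with a slightly firmer margin.

```bash
python3 - <<'E'
from h import *
c=cams.calibration('wrist'); G=plane(c,[[400.4,317.4]],.025)[0]; D=G[:2]-robot.observe()['tcp_pos'][:2]
a=np.degrees(np.arctan2(D[1],D[0])); print('grey',G.round(4),a,'dial rad',np.radians(a+29.58), 'r',np.linalg.norm(D))
q=cv2.imread('pics/s8.png'); o=cv2.imread('pics/scene0.png'); b=(slice(190,200),slice(300,330))
print('hood/back mean before/after',o[b].mean((0,1)),q[b].mean((0,1)))
print('diff stage',o[250:256,285:295].mean((0,1)),q[250:256,285:295].mean((0,1)), 'base', o[215:222,275:290].mean((0,1)),q[215:222,275:290].mean((0,1)))
E
```

```text
grey [0.5678 0.192  0.025 ] 41.386854929286685 dial rad 1.2386052783012202 r 0.04115121998068859
hood/back mean before/after [102.04666667 103.2        100.81333333] [97.72333333 98.69333333 96.57      ]
diff stage [143.7        144.53333333 140.95      ] [137.96666667 138.86666667 135.        ] base [134.34285714 138.06666667 133.79047619] [128.56190476 131.91428571 127.84761905]
```

Request:
{"api": "apply_moves", "payload": {
  "moves": [
    [[0,0,0],[0,0,0.003],1],
    [[0,0,0],[0,0,0.005],1],
    [[0,0,0],[0,0,0.005],1],
    [[0,0,0],[0,0,0.005],1],
    [[0,0,0],[0,0,0.005],1],
    [[0,0,0],[0,0,0.005],1],
    [[0,0,0],[0,0,0.005],1],
    [[0,0,0],[0,0,0.005],1],
    [[0,0,0],[0,0,0.005],1],
    [[0,0,0],[0,0,0.005],1]
  ]
}}

```text
time: 18.2
tcp_pos: [0.5369, 0.1648, 0.0602]
ee_rot: [0.0, 0.264, 0.965, 0.0]
contact_force: [-1.8, 4.5, -1.1]
width: 0.153
```

```bash
python3 - <<'E'
from ptr import *
go([.537,.1648,.06],150.7); print(robot.observe()['wrist_torque'])
p,d,c=snap('wrist','w9.png'); line(p,c,(303,354,327,398))
q,_,cs=snap('scene','s9.png'); t,_,_=snap('top','t9.png')
cv2.imwrite('pics/c9.png',np.hstack([cv2.resize(q[150:400,150:480],(480,364)),cv2.resize(t[150:310,160:460],(320,364))]))
E
```

```text
t 18.2 pos [0.5369 0.1648 0.0602] yaw 149.4 F [-1.8  4.5 -1.1] w 0.153
shift [-0.     0.001  0.002] turn [ 0.0003  0.     -0.0072]
[1.82325727 0.50209485 0.14240157]
ptr deg -30.33 len 0.0178 rms 0.05 [[0.5413, 0.1617], [0.5567, 0.1527]]
```

View pics/c9.png

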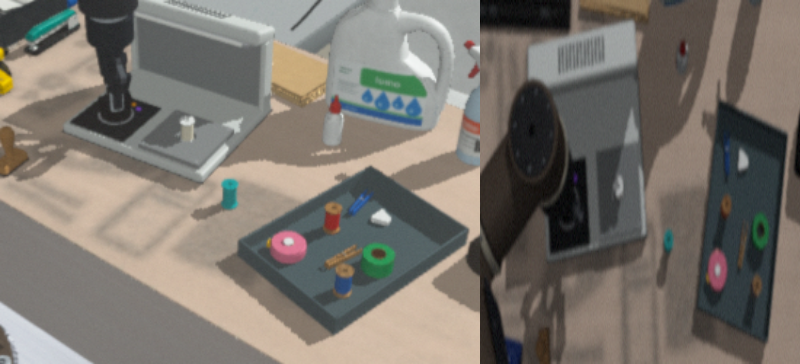

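The spool stands in the pocket, the other tray items, stamp and bottle are where they were, and the bar is held at violet. I'm handing the job in.

```bash
python3 -c "
from h import *
print(robot.sign_off()); s=robot.observe(); print(s['time'],s['contact_force'],s['width'])"
```

```text
the job is handed in; nothing more can be done
None
the job is handed in; nothing more can be done
```

The cream spool now stands upright in the lamp's pocket. The dial is turned past the white and amber clicks to violet, and the gripper is still holding it there. I handed the job in at about 18 s.

**Spool:** I gripped it across its top flange. The first grip was too near the fingertips, so I regripped about 7 mm deeper. It went into the pocket with contact forces under about 1.5 N, and the last pictures show it upright in the pocket.

**Dial:** The last pointer reading was −30.3° in world angle. Measured from the bar's starting angle, that is 1.27–1.28 rad. Measured from the grey dot, it is about 1.25 rad. Both are near the 1.26 rad for violet and short of the 1.32 stop.

**Checks that disagreed or failed:**
- **Wrist torque:** it read 0.18 N·m on reaching violet, which matches the spring. After I nudged the dial about 0.9° further it read 0.14 N·m, which I put down to the click or noise.
- **Gripper width:** it reads less than the nominal part sizes, for example 19 mm on the 25 mm flange. The pictures showed both grips were sound.
- **UV tube:** I saw no visible glow, so that it was burning is inferred from the dial angle only.

The other tray items, the turquoise spool, the date stamp and the dropper bottle look undisturbed. The highest contact force I read was about 11 N, against the 40 N limit.

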